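Set the taper jig to its third hole

TASK

Set the taper jig on the bench to its third opening: take the steel stay by its wooden finger grip, swing it in and work the hinged rail along with it until the third hole (counted from the pivot pin) drops over the peg on the fixed rail and the stay lies flat on the rails. Feel for the peg lightly, without forcing the stay down on it or jamming it, then let go and leave the other things on the bench where they are.

Things in the scene. Friction and masses are not known exactly. Their poses are not given: they have to be found in the camera images.
- jig: Taper jig, fixed to the bench: a plywood baseboard 340 x 460 x 18 mm carrying a fixed wooden rail 70 mm wide and 420 mm long, its top 54 mm above the bench. Origin on the bench surface directly below the peg's disc. +y runs along the fixed rail towards the hinge, +x from the fixed rail across to the swing rail, z up. The fixed rail spans x -45 to +25 mm and y -180 to +240 mm. Level; its yaw on the bench varies.
- disc (a point): Centre of a steel disc 24 mm across, flush in the top of the fixed rail (54 mm above the bench). It carries the peg: an upright steel pin 10 mm in diameter, 12 mm tall, flat tip. The peg is eccentric, for fine setting: its axis stands 3.5 mm off this centre, in a direction that differs each time and is not measured (find it by feel or by eye). The disc is clamped tight.
- rail: Swing rail, wood, 45 mm wide, 330 mm long, its top also 54 mm above the bench. Origin on its upright hinge axis at bench height (x +26, y +230 mm of the jig); the rail runs along its own -y, inner face on the axis. Its yaw relative to the jig is the opening: 0 shut, 0.20 to 0.44 rad at the start, about 0.31 to 0.34 with the third hole on the peg. The hinge is stiff (0.5 N m, about 2 N at the pivot) and stays where left.
- pivot (a point): Foot of the steel pivot pin (10 mm) on top of the swing rail, at x +24, y -240 mm of the rail's frame, 54 mm above the bench. The pin's head, 20 mm wide, keeps the stay on; 5 mm of lift and some tilt are free there.
- stay: Steel stay, flat bar 220 x 26 x 6 mm, 150 g. Origin: centre of its pivot hole, underside; +x along the bar to its free end, z up. It lies across both rails, swung aside from the peg, loose (1 mm all round) on the pivot pin. Four 12 mm holes at x 75, 100, 125, 150 mm. At x 185 mm a wooden finger grip, 34 mm along the bar, 12 mm thick across it, 36 mm tall. To clear the peg raise the grip about 30 mm.
- hole3 (a point): Centre of the third 12 mm hole from the pivot, on the bar's underside, 125 mm from the stay's origin. Seated, it lies at the peg's foot, level with the rail's top.
- grip (a point): Centre of the top face of the stay's wooden finger grip (185 mm along the bar, 42 mm above its underside). Pinch it from above across its 12 mm thickness.
- pencil: Flat carpenter's pencil, 120 x 11 x 8 mm, on the fixed rail near the hinge. Leave alone. Origin at centre of underside.
- offcut: Dark wood offcut, 40 x 60 x 22 mm, on the fixed rail. Leave alone. Origin at centre of underside.
- tape: Tape roll, 110 mm across, 45 mm high. Leave alone. Origin at centre of underside.
- glue: Glue bottle, 64 mm across, 180 mm high, standing. Leave alone. Origin at centre of underside.
- mallet: Lying wooden mallet, head 80 x 130 x 80 mm, handle 190 mm along -x. Leave alone. Origin under the joint of head and handle.
- driver: Screwdriver with a red handle, lying on the bench along its own x. Leave alone. Origin at centre of underside.

How it is judged:
By the outcome, as a careful person would: the job done as asked, in the order asked, and still so for the second after the job is handed in, with the robot touching nothing.
It also fails if it takes over 64 s, if anything falls off the work surface, if the arm or the gripper's body presses on something with over 40 N, if the wrist force passes 120 N, or if a joint passes its speed limit or range.

ROBOT

A 6-joint arm with a two-finger parallel gripper is mounted at the origin on the work surface. World frame = base frame: x ahead of the robot, y to its left, z up, the work surface at z = 0. Lengths are in m, angles in degrees, forces in N, time in s.
With the tool pointing down it reaches from about 0.4 to 0.825 m from the base axis. Payload 7 kg.
Tool frame: the origin (TCP) lies midway between the tips of the shut fingers; the grasp point (between the pads) lies r.grip_depth behind it (r.grip_depth is the distance from the TCP to the grasp point, in m); z points along the fingers, y is the direction in which the jaws open and shut (so a half turn about z gives the same grasp; the last joint's range is limited). The gripper opens to 88 mm and grips with 3 to 60 N. Pads are 19 mm wide; open, the fingers measure 130 mm over their backs; the gripper's body (78 mm by 193 mm) begins 47 mm behind the grasp point.
Start: joints at [-57.519, 20.546, 0.682, 0, -70.136, -16.507], TCP at [0.186, -0.649, 0.227] pointing down, gripper open.
Joint ranges: [-176.03, 176.03], [-82.01, 121.73], [-58.28, 71.71], [-173.87, 95.51], [-174.79, -0.11], [-173.66, 173.66]. Speed limits (degrees/s): [136.94, 136.94, 172.46, 180, 180, 180].

INTERFACE

Orientations are given as [roll, pitch, yaw] about the fixed x, y, z axes, in that order (R = Rz(yaw) Ry(pitch) Rx(roll)).
In Python, from plant import r, imaging, close_job gives the robot as it stands.
- The arm moves only by the tool step_arm, never from a script. Its argument "commands" is a list of rows, each a list of 2 entries, a list of its own where there are three numbers: the shift along the tool's x, y, z in mm, then the turn about the tool's z in degrees. In form: [[[x, y, z], twist], ...]. A call has 1 to 20 rows; each row shifts and turns the commanded pose from where the row before left it, along the tool's axes as they then stand; what a row does not reach is not made up. A row lasts 1/8 s, in which the tool goes at most 62.5 mm and 10.7 degrees, less where a joint would pass 70% of its speed; a pose out of reach is approached as far as the arm can. A call with a gripper value outside its range is refused whole. "gripper" is the closure, from 0 (fully open) to 1 (shut), set as the call begins (left out, the last holds). The fingers move at their own pace and stop on an object; "grip_force" is the grip in N (left out, the last holds). Time passes only in rows, so rows that do not move let the fingers close. It gives the time, the measured TCP pose, the force and the opening at its end, in the units of the state.
- r.get_state(): the state, without advancing time (a new reading comes with each control period).
- imaging.capture(name): name is "side" or "top"; returns a dict with "img" (480x640x3 uint8, red, green, blue), "z_map" (480x640 float32, m along the optical axis (not along the pixel's ray), 0 where there is no reading), "vfov" (degrees; the focal length in pixels is half the picture's height over the tangent of half this angle, whatever the lens; pixels are square), "cx", "cy" (the principal point, pixels), "extrinsics" (4x4, takes a point from camera to world coordinates). Camera axes: x right, y down, z forward; pixel columns grow to the right and rows downward; lengths in m; the calibration is good to about 2 mm. A picture is of the moment at which its call begins.
- close_job(): hands the job in, once; it reports no verdict.
The state is a dict: "time_s": time; "joints": joint angles; "qd": joint speeds; "joint_torque": joint torques, N m; "tcp_pos": TCP position; "eef_rot": TCP orientation; "contact_force": force on the tool from outside, world axes, zero at the start; "moment": the same for the moment, N m; "gripper_width": finger opening in m.
Only numpy, scipy, OpenCV 4.12 (cv2) and the standard library are available. Lean on these libraries where they do the work, as an engineer would, in place of code of your own. Each camera call takes 0.05 s, during which the arm holds its last target.

## Working session

There is one attempt and no reset: what is moved stays moved. The work goes in short steps, Python scripts to look and compute and a tool call to move; the robot and the scene stay as the last step left them, time stands still between calls to the robot, and variables do not carry over. Pictures are saved under pics/ and viewed, and the job is handed in when it is done.

Besides the shell and the picture viewer there is one more tool, called after "Call:" as a command line: name --argument value ..., lists and objects as JSON in quotes. step_arm: Moves the arm, as the interface text tells. Its arguments: {"type":"object","properties":{"commands":{"type":"array","items":{"type":"array"}},"gripper":{"type":"number"},"grip_force":{"type":"number"}},"required":["commands"]}

```bash
ls; mkdir -p pics; cat > h.py <<'E'
import numpy as np, cv2
from plant import r, imaging, close_job
def cap(n):
    d=imaging.capture(n); np.savez('last_%s.npz'%n,**d); return d
def K(d):
    f=240/np.tan(np.radians(d['vfov'])/2); return f,d['cx'],d['cy']
def ray(d,u,v,z):
    f,cx,cy=K(d);E=np.array(d['extrinsics']);c=E[:3,3];w=E[:3,:3]@np.array([(u-cx)/f,(v-cy)/f,1]);return c+w*(z-c[2])/w[2]
def dep(d,u,v):
    f,cx,cy=K(d);E=np.array(d['extrinsics']);z=d['z_map'][int(round(v)),int(round(u))];return E[:3,3]+E[:3,:3]@np.array([(u-cx)/f*z,(v-cy)/f*z,z])
def proj(d,p):
    f,cx,cy=K(d);E=np.array(d['extrinsics']);q=E[:3,:3].T@(np.array(p)-E[:3,3]);return f*q[0]/q[2]+cx,f*q[1]/q[2]+cy
def save(d,n): cv2.imwrite('pics/'+n,cv2.cvtColor(d['img'],cv2.COLOR_RGB2BGR))
def crop(d,n,u0,u1,v0,v1,s): 
    cv2.imwrite('pics/'+n,cv2.resize(cv2.cvtColor(d['img'],cv2.COLOR_RGB2BGR)[v0:v1,u0:u1],None,fx=s,fy=s,interpolation=cv2.INTER_CUBIC))
E
python3 - <<'E'
from h import *
for n in ('top','side'):
    d=cap(n); save(d,n+'0.png'); print(n,K(d),np.round(d['extrinsics'],3).tolist())
print(r.get_state(),r.grip_depth)
E
```

```text
pics
top (np.float64(610.768182104025), 314.8627778626408, 234.26751290069504) [[0.009, -0.993, 0.117, 0.389], [-1.0, -0.01, -0.009, 0.009], [0.01, -0.117, -0.993, 1.7], [0.0, 0.0, 0.0, 1.0]]
side (np.float64(471.28141879471013), 325.8994351797594, 237.20203067033142) [[-0.889, -0.311, 0.337, 0.159], [-0.458, 0.587, -0.667, 0.815], [0.009, -0.747, -0.664, 0.887], [0.0, 0.0, 0.0, 1.0]]
{'time_s': 0.1, 'joints': array([-5.75214384e+01,  2.05864241e+01,  6.38867866e-01, -1.63090746e-02,
       -7.01349799e+01, -1.65058330e+01]), 'qd': array([ 0.09832921, -0.20602576,  0.1499847 ,  0.0355208 , -0.02826508,
        0.05073753]), 'joint_torque': array([-8.29957389e-04, -5.84165168e+01,  2.93750310e+01,  7.01557383e+00,
        1.01311514e-02, -6.58659746e-05]), 'tcp_pos': array([ 0.18558292, -0.64853912,  0.22572992]), 'eef_rot': array([ 1.79916509e+02, -8.75095314e-03, -1.64032818e+02]), 'contact_force': array([-0.30375435, -0.20626927, -0.19282196]), 'moment': array([-0.00194637,  0.01110816,  0.00093493]), 'gripper_width': 0.08765947621095624} 0.0188
```

View pics/top0.png

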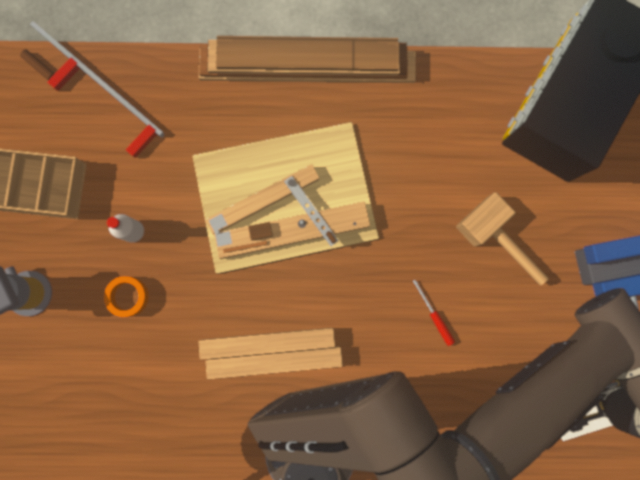

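View pics/side0.png

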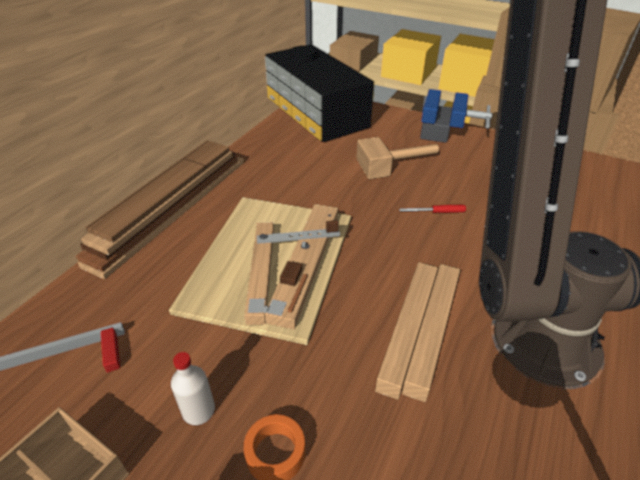

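The top view shows the jig at about (285,200), with the stay running from the pivot near (292,182) to the grip near (325,228) and the disc near (303,223). The side view shows the stay from (262,238) to (338,234). I'll zoom in on both.

```bash
python3 - <<'E'
from h import *
a=dict(np.load('last_top.npz'));crop(a,'t0z.png',190,390,120,270,4)
b=dict(np.load('last_side.npz'));crop(b,'s0z.png',230,360,195,300,6)
print(dep(a,303,223),dep(a,292,182),dep(a,325,228))
E
```

```text
[0.61394162 0.02682787 0.05241676] [0.72323702 0.05772474 0.07111259] [ 0.60029356 -0.03303179  0.05676338]
```

View pics/t0z.png

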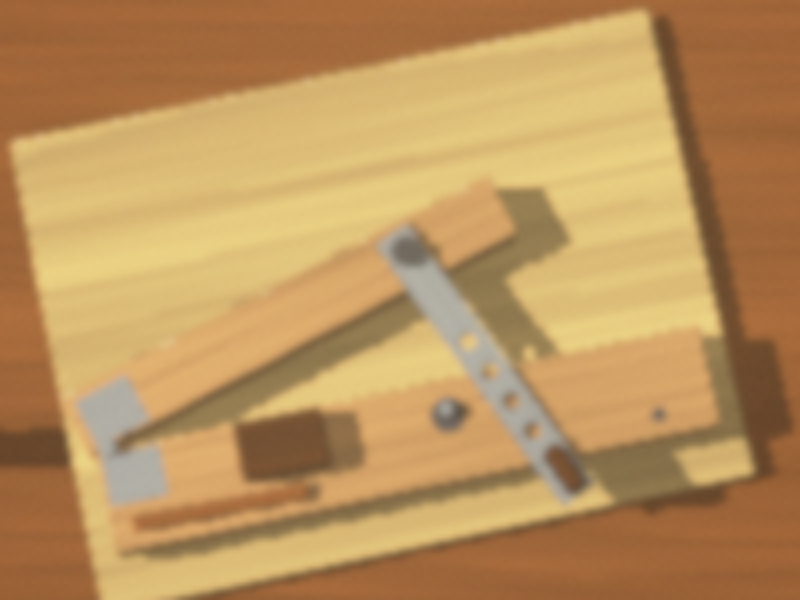

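View pics/s0z.png

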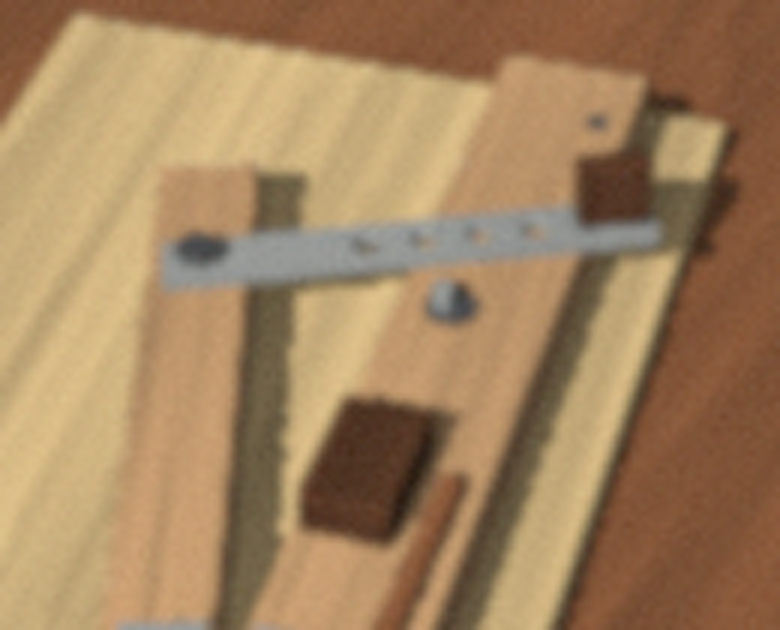

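```bash
cat >> h.py <<'E'
def tz(x,y,u0,v0,s): return u0+(x+.5)/s-.5, v0+(y+.5)/s-.5
def tri(a,pa,b,pb):
    def l(d,p):
        f,cx,cy=K(d);E=np.array(d['extrinsics']);w=E[:3,:3]@np.array([(p[0]-cx)/f,(p[1]-cy)/f,1]);return E[:3,3],w/np.linalg.norm(w)
    c1,w1=l(a,pa);c2,w2=l(b,pb)
    A=np.stack([w1,-w2],1);t=np.linalg.lstsq(A,c2-c1,rcond=None)[0]
    p,q=c1+t[0]*w1,c2+t[1]*w2
    return (p+q)/2,np.linalg.norm(p-q)
E
python3 - <<'E'
from h import *
a=dict(np.load('last_top.npz'));b=dict(np.load('last_side.npz'))
T=lambda x,y:tz(x,y,190,120,4)
S=lambda x,y:tz(x,y,230,195,6)
np.set_printoptions(precision=4,suppress=True)
for n,t,s in [('disc/peg',(448,412),(451,300)),('head',(408,248),(202,249)),('h1',(469,342),(368,246)),('h2',(491,371),(424,240)),('h3',(511,400),(478,236)),('h4',(533,430),(533,231)),('endscrew',(658,414),(598,121)),('offcut',None,None)]:
    if t: print(n,*tri(a,T(*t),b,S(*s)),'top ray',ray(a,*T(*t),.054)[:2],ray(a,*T(*t),.060)[:2])
# grip top corners in top via brown mask
# rail corners in top crop, z .054
for n,t in [('A',(697,330)),('B',(718,424)),('C',(120,553)),('sw1',(490,180)),('sw2',(515,233)),('hinge',(118,440))]: print(n,ray(a,*T(*t),.054)[:2])
# colour mask dark brown for grip
for d,nm,box in ((a,'top',(310,345,220,250)),(b,'side',(320,345,215,240))):
    u0,u1,v0,v1=box; im=d['img'][v0:v1,u0:u1].astype(int)
    m=((im[...,0]<115)&(im[...,0]-im[...,2]>25)&(im.sum(2)<240)); 
    n,l,st,c=cv2.connectedComponentsWithStats(m.astype(np.uint8))
    print(nm,[(s[4],s[:4]+[u0,v0,0,0],cc+[u0,v0]) for s,cc in zip(st[1:],c[1:])])
E
```

```text
disc/peg [0.6151 0.0308 0.0547] 0.001134176840570283 top ray [0.6147 0.0306] [0.6139 0.0305]
head [0.7259 0.0588 0.0606] 0.0010419565740093918 top ray [0.7278 0.0593] [0.7265 0.0591]
h1 [0.664  0.0173 0.0552] 0.002519871988381476 top ray [0.663  0.0168] [0.662  0.0168]
h2 [0.6442 0.0021 0.0551] 0.002434240327786755 top ray [0.6432 0.0016] [0.6423 0.0016]
h3 [ 0.6244 -0.0117  0.0548] 0.002384536673910424 top ray [ 0.6234 -0.0122] [ 0.6225 -0.0121]
h4 [ 0.6043 -0.0268  0.0543] 0.0029337092731095056 top ray [ 0.603  -0.0273] [ 0.6022 -0.0272]
endscrew [ 0.6158 -0.1121  0.0524] 0.0016015760715888706 top ray [ 0.6148 -0.1123] [ 0.614  -0.1118]
A [ 0.673  -0.1388]
B [ 0.6084 -0.1531]
C [0.5165 0.2505]
sw1 [0.776  0.0036]
sw2 [ 0.7391 -0.0139]
hinge [0.5932 0.254 ]
top []
side [(np.int32(144), array([327, 215,  14,  17]), array([333.0625, 225.1806])), (np.int32(1), array([344, 235,   1,   1]), array([344., 235.])), (np.int32(8), array([327, 238,   5,   2]), array([329. , 238.5])), (np.int32(3), array([344, 237,   1,   3]), array([344., 238.]))]
```

```bash
python3 - <<'E'
from h import *
for n,box in (('top',(285,345,200,250)),('side',(285,345,205,255))):
    ims=[cap(n) for _ in range(5)]
    d=dict(ims[0]); d['img']=np.mean([i['img'].astype(float) for i in ims],0).astype(np.uint8)
    zs=np.array([i['z_map'] for i in ims]); d['z_map']=np.median(zs,0)
    np.savez('avg_%s.npz'%n,**d)
    crop(d,n+'_d.png',box[0],box[1],box[2],box[3],12)
E
```

```text
(no output)
```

View pics/top_d.png

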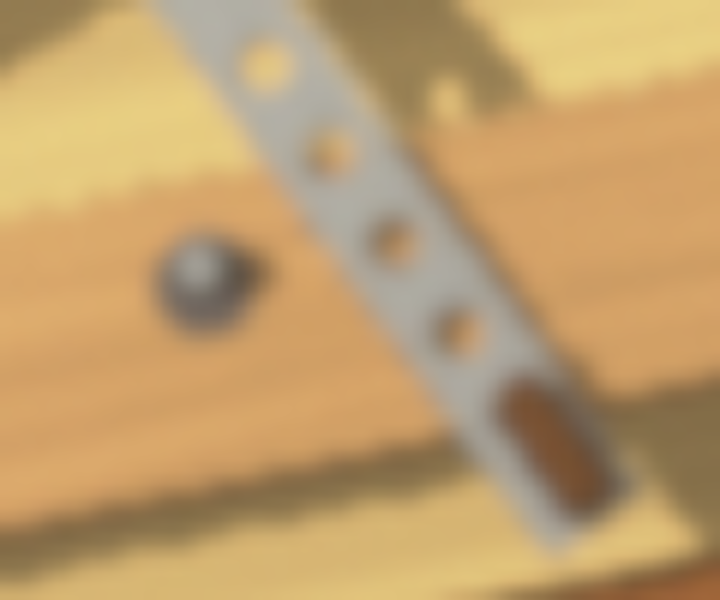

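View pics/side_d.png

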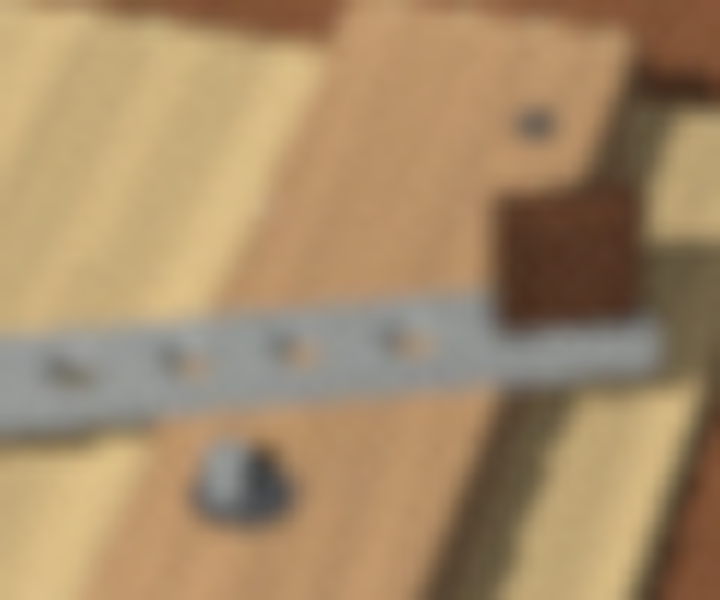

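```bash
python3 - <<'E'
from h import *
np.set_printoptions(precision=4,suppress=True)
a=dict(np.load('avg_top.npz'));b=dict(np.load('avg_side.npz'))
T=lambda x,y:tz(x,y,285,200,12)
S=lambda x,y:tz(x,y,285,205,12)
print('disc top',ray(a,*T(205,283),.054),'tip top',ray(a,*T(203,262),.066))
print('disc side',ray(b,*S(243,490),.054),'tip side',ray(b,*S(230,452),.066))
print('tri disc',*tri(a,T(205,283),b,S(243,490)),'tip',*tri(a,T(203,262),b,S(230,452)))
print('grip top', ray(a,*T(553,440),.096), )
# grip top far corners in side: top edge ends (498,195),(632,180): which end? tri of top face centre
print('grip tri',*tri(a,T(553,440),b,S(566,186)))
def Td(x,y): u,v=T(x,y); return dep(a,u,v)
print(Td(553,440),Td(330,150),Td(500,100))
# projected disc/peg predictions
E
```

```text
disc top [0.6133 0.0305 0.054 ] tip top [0.6165 0.0309 0.066 ]
disc side [0.6145 0.0329 0.054 ] tip side [0.6163 0.0349 0.066 ]
tri disc [0.6145 0.031  0.0522] 0.0019750085989597523 tip [0.6176 0.0312 0.0623] 0.0014328136794993782
grip top [ 0.5735 -0.0471  0.096 ]
grip tri [ 0.575  -0.0465  0.0966] 0.0032317129001603775
[ 0.5733 -0.047   0.098 ] [0.6446 0.0025 0.0508] [ 0.6614 -0.0369  0.0209]
```

```bash
python3 - <<'E'
import numpy as np
from scipy.optimize import brentq
H=np.array([.5878,.2605]);P=np.array([.6167,.0317]);Pv=np.array([.7233,.0595]);G=np.array([.5735,-.0471])
R=np.linalg.norm(Pv-H);a0=np.arctan2(*(Pv-H)[::-1]);print('R',R,'open',np.radians(np.degrees(a0)+84.29-12.8))
f=lambda da:np.linalg.norm(H+R*np.array([np.cos(a0+da),np.sin(a0+da)])-P)-.125
da=brentq(f,-.1,.3);P2=H+R*np.array([np.cos(a0+da),np.sin(a0+da)]);u=(P-P2)/.125
G2=P2+.185*u
print('da',da,'piv2',P2,'grip2',G2,'move',G2-G,'bar ang',np.degrees(np.arctan2(*u[::-1]))%360,'cur',np.degrees(np.arctan2(*(G-Pv)[::-1]))%360, 'dist now',np.linalg.norm(Pv-P))
E
```

```text
R 0.24240719873799133 open 0.2700908549259863
da 0.065087680315051 piv2 [0.73608647 0.06873876] grip2 [0.55939449 0.01392139] move [-0.01410551  0.06102139] bar ang 197.2361137936202 cur 215.43624379157365 dist now 0.11016533029950941
```

Call:
step_arm --commands '[[[0,0,0],-9.75],[[0,0,0],-9.75],[[-20,8,0],0],[[-40,16,0],0],[[-45,18,0],0],[[-45,18,0],0],[[-50,20,0],0],[[-50,20,0],0],[[-50,20,0],0],[[-50,20,0],0],[[-50,20,0],0],[[-50,20,0],0],[[-50,20,0],0],[[-50,20,0],0],[[-45,18,0],0],[[-40,16,0],0],[[-20,8,0],0],[[-10,3,0],0],[[0,0,0],0],[[0,0,0],0]]' --gripper 0.4 --grip_force 12

```text
time_s: 3.1
tcp_pos: [0.5729, -0.0481, 0.2266]
eef_rot: [180.0, -0.0, -144.6]
contact_force: [-0.4, 0.1, 0.5]
gripper_width: 0.0527
```

Call:
step_arm --commands '[[[-1,0,20],0],[[0,0,30],0],[[0,0,30],0],[[0,0,20],0],[[0,0,0],0]]'

```text
time_s: 3.72
tcp_pos: [0.5729, -0.0477, 0.1254]
eef_rot: [179.9, -0.2, -144.6]
contact_force: [0.2, 0.0, -0.5]
gripper_width: 0.0526
```

```bash
python3 - <<'E'
from h import *
d=cap('side');crop(d,'s1.png',260,400,130,250,5)
d=cap('top');crop(d,'t1.png',250,400,150,270,5)
E
```

```text
(no output)
```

View pics/s1.png

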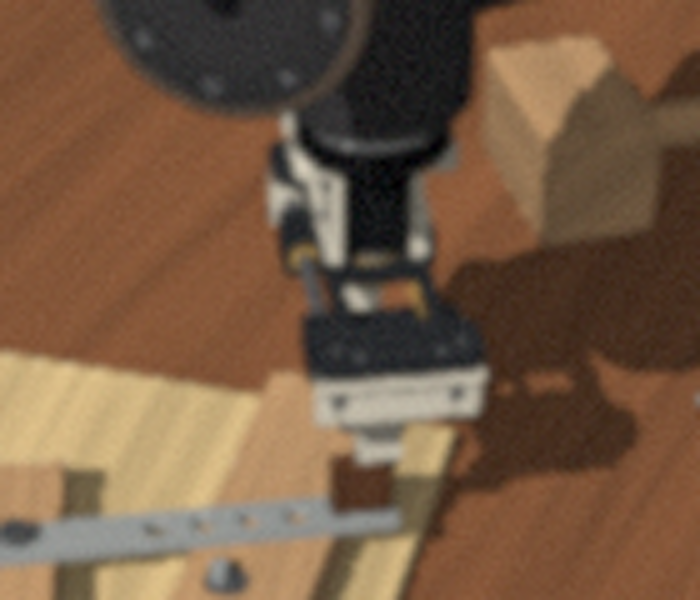

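View pics/t1.png

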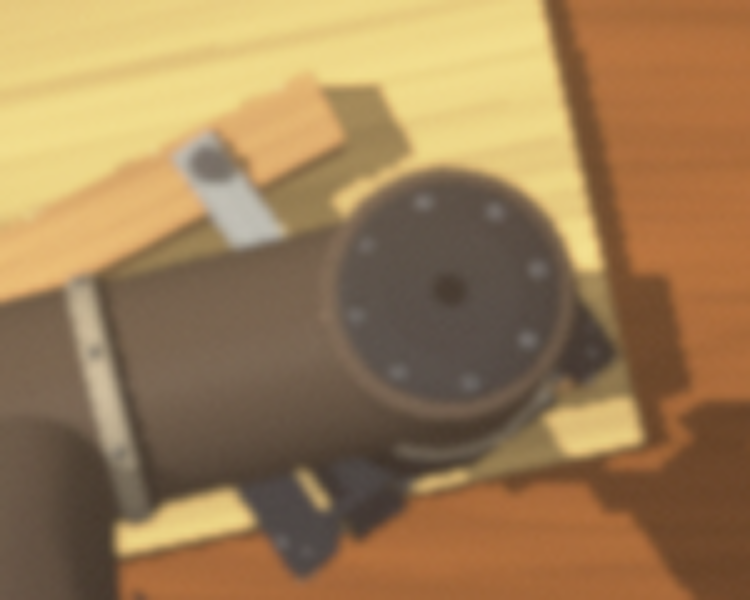

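The side view shows the near fingertip at about (380,455) in the crop, directly above the brown grip at (362,480). I'll compare that with the predicted pixel positions.

```bash
python3 - <<'E'
from h import *
d=dict(np.load('last_side.npz'))
c=lambda p:[((q-o)+.5)*5-.5 for q,o in zip(proj(d,p),(260,130))]
t=np.array([.5729,-.0477,.1254]); y=np.array([-.58,.8145,0])
for k in (-1,0,1): print('tip',k,c(t+k*y*.026))
g=np.array([.5735,-.0471,.096]); x=np.array([-.8145,-.58,0])
for i in (-1,1):
  for k in (-1,1):print('grip corner',i,k,c(g+i*x*.017+k*y*.006))
E
```

```text
tip -1 [np.float64(361.6483874128566), np.float64(379.0877890144993)]
tip 0 [np.float64(369.27020615428074), np.float64(409.652050321675)]
tip 1 [np.float64(377.13574467105286), np.float64(441.19365249094267)]
grip corner -1 -1 [np.float64(333.0138565898626), np.float64(449.2247728828222)]
grip corner -1 1 [np.float64(336.28878499213965), np.float64(463.68682930770797)]
grip corner 1 -1 [np.float64(396.6370923916828), np.float64(443.86341914037814)]
grip corner 1 1 [np.float64(400.3577059001337), np.float64(458.24231195539994)]
```

Call:
step_arm --commands '[[[0,0,20],0],[[0,0,20],0],[[0,0,12],0],[[0,0,5],0],[[0,0,0],0]]'

```text
time_s: 4.45
tcp_pos: [0.5746, -0.0466, 0.0699]
eef_rot: [-180.0, 0.0, -144.5]
contact_force: [0.2, -0.2, -0.5]
gripper_width: 0.0525
```

Call:
step_arm --commands '[[[0,0,0],0],[[0,0,0],0],[[0,0,0],0],[[0,0,0],0],[[0,0,0],0],[[0,0,0],0]]' --gripper 1.0 --grip_force 12

```text
time_s: 5.2
tcp_pos: [0.5744, -0.0466, 0.0696]
eef_rot: [-180.0, 0.0, -144.5]
contact_force: [0.1, -0.7, 1.2]
gripper_width: 0.012
```

Call:
step_arm --commands '[[[0,0,-5],0],[[0,0,-8],0],[[0,0,-8],0],[[0,0,-8],0],[[0,0,-4],0],[[0,0,0],0]]'

```text
time_s: 5.95
tcp_pos: [0.5746, -0.0465, 0.103]
eef_rot: [-180.0, 0.0, -144.5]
contact_force: [1.7, 0.9, -1.3]
gripper_width: 0.012
```

```bash
python3 - <<'E'
from h import *
d=cap('side');crop(d,'s2.png',230,370,160,265,5)
print(r.get_state()['contact_force'],r.get_state()['moment'])
E
```

```text
[ 1.67861914  1.58553322 -0.93220525] [ 0.68861146 -0.65368008  0.0340257 ]
```

View pics/s2.png

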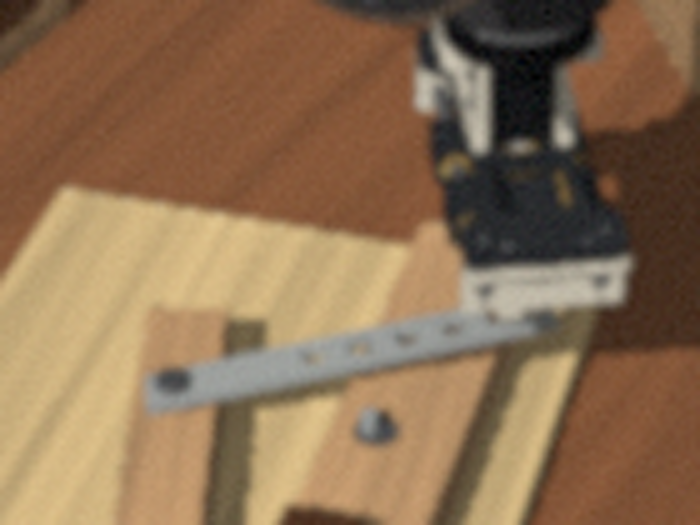

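The stay came up with its grip (crop ~(540,310)), the pivot head is at (172,381), and the bar clears the peg at (377,425). Next I'll plan the swing.

```bash
python3 - <<'E'
from h import *
d=cap('top');crop(d,'t2.png',250,400,150,270,5)
def e(deg): return np.array([np.cos(np.radians(deg)),np.sin(np.radians(deg))])
tgt=np.array([.5677,.0167]);cur=np.array([.5746,-.0465])
rl=.1773
p0=cur-rl*e(215.5);p1=tgt-rl*e(197.2)
print(p0,p1)
pos=cur;yaw=215.5;N=12
for k in range(1,N+1):
    s=k/N;a=215.5-18.3*s;n=p0+(p1-p0)*s+rl*e(a);dl=(n-pos)*1000
    print(k,np.round([dl@e(yaw),dl@e(yaw-90)],1),n.round(4)); pos=n;yaw=a
E
```

```text
[0.71894268 0.05645863] [0.73707085 0.06912904]
1 [-1.9  4.7] [ 0.5734 -0.0416]
2 [-1.9  4.7] [ 0.5723 -0.0366]
3 [-1.9  4.8] [ 0.5714 -0.0315]
4 [-1.9  4.8] [ 0.5705 -0.0264]
5 [-1.9  4.9] [ 0.5698 -0.0212]
6 [-1.9  4.9] [ 0.5691 -0.0159]
7 [-1.9  5. ] [ 0.5686 -0.0106]
8 [-1.9  5. ] [ 0.5682 -0.0052]
9 [-1.9  5.1] [5.679e-01 2.000e-04]
10 [-1.9  5.1] [0.5677 0.0057]
11 [-1.8  5.2] [0.5676 0.0112]
12 [-1.8  5.2] [0.5677 0.0167]
```

View pics/t2.png

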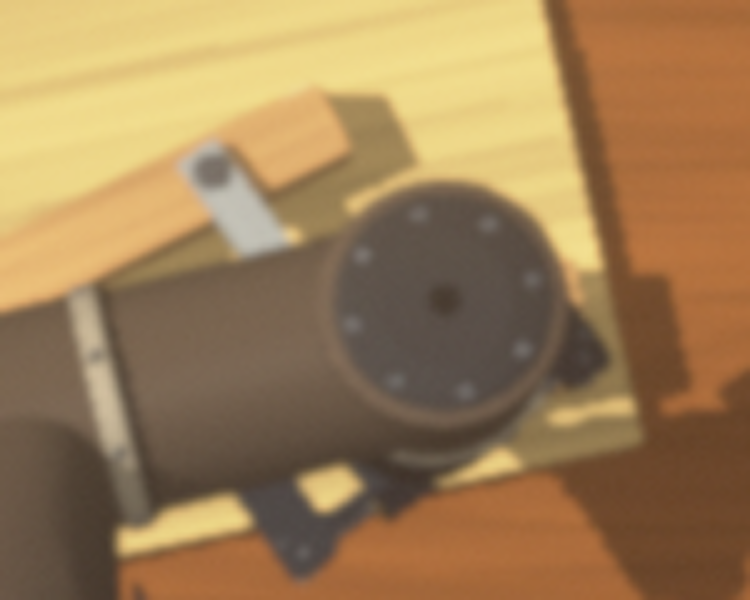

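The head moved about 4.6 mm inwards with the lift, which matches the predicted foreshortening. Now the swing.

Call:
step_arm --commands '[[[-1.9,4.7,0],1.5],[[-1.9,4.7,0],1.5],[[-1.9,4.8,0],1.5],[[-1.9,4.8,0],1.5],[[-1.9,4.9,0],1.5],[[-1.9,4.9,0],1.5],[[-1.9,5,0],1.5],[[-1.9,5,0],1.5],[[-1.9,5.1,0],1.6],[[-1.9,5.1,0],1.6],[[-1.8,5.2,0],1.6],[[-1.8,5.2,0],1.5],[[0,0,0],0],[[0,0,0],0]]'

```text
time_s: 7.8
tcp_pos: [0.5677, 0.0166, 0.1026]
eef_rot: [180.0, 0.0, -162.8]
contact_force: [-1.3, -0.6, -0.8]
gripper_width: 0.012
```

```bash
python3 - <<'E'
from h import *
d=cap('side');crop(d,'s3.png',220,360,160,265,5)
d=cap('top');crop(d,'t3.png',230,380,140,260,5)
print(r.get_state()['contact_force'],r.get_state()['moment'])
E
```

```text
[-1.19845548  0.73968494 -1.949627  ] [-0.0468375   0.53555503  0.06240448]
```

View pics/s3.png

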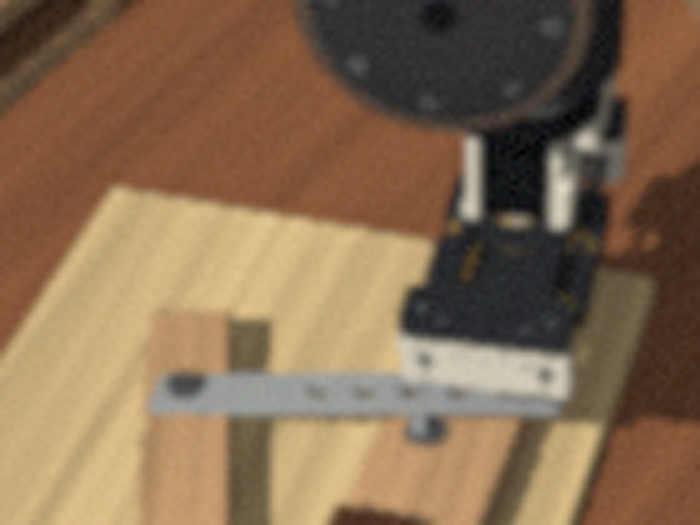

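View pics/t3.png

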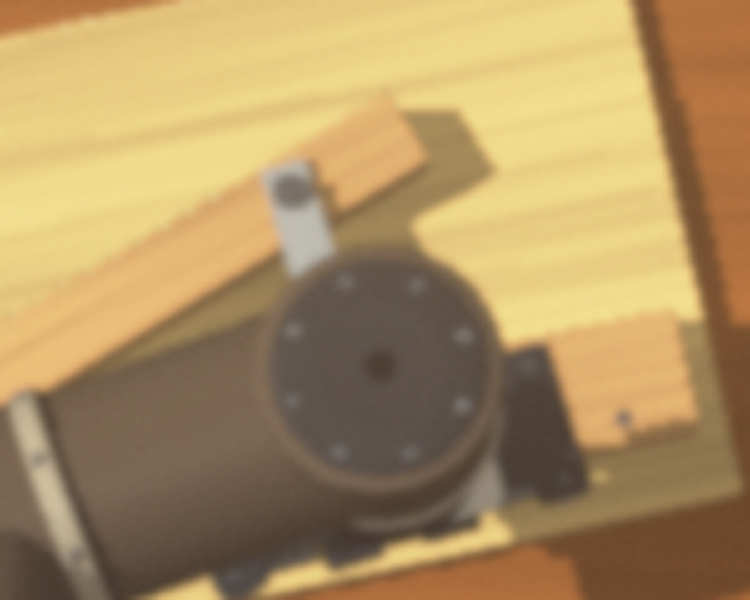

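```bash
python3 - <<'E'
from h import *
np.set_printoptions(precision=4,suppress=True)
a=dict(np.load('last_top.npz'));b=dict(np.load('last_side.npz'))
print(ray(a,*tz(293,190,230,140,5),.070), 'before', ray(dict(np.load('avg_top.npz')),*tz(408,248,190,120,4),.070))
print('tri',*tri(a,tz(293,190,230,140,5),b,tz(186,384,220,160,5)))
for x,y in ((316,392),(364,392),(411,391),(458,392)):
    for z in(.07,.075,.08): print(z,ray(b,*tz(x,y,220,160,5),z)[:2],end=' ')
    print()
P2=np.array([.7361,.0687]);P=np.array([.6167,.0317]);u=(P-P2)/.125
t=33/185
for k in (75,100,125,150):
    q=P2+u*k*np.cos(t); z=.057+k*np.sin(t)/1000*1
    q=P2+u*k*.001*np.cos(t)*1000/1000 if 0 else P2+(P-P2)/.125*k*.001*np.cos(t)
    uv=proj(b,[*q,z]); print(k,(uv[0]-220+.5)*5-.5,(uv[1]-160+.5)*5-.5)
E
```

```text
[0.7355 0.0682 0.07  ] before [0.7245 0.0588 0.07  ]
tri [0.7379 0.0689 0.0621] 0.0015513746002089567
0.07 [0.67   0.0499] 0.075 [0.6669 0.0546] 0.08 [0.6638 0.0593] 
0.07 [0.648  0.0383] 0.075 [0.645 0.043] 0.08 [0.642  0.0478] 
0.07 [0.6268 0.0262] 0.075 [0.6239 0.031 ] 0.08 [0.6211 0.0358] 
0.07 [0.6048 0.0154] 0.075 [0.6021 0.0203] 0.08 [0.5993 0.0252] 
75 326.35322396354024 390.75457374189364
100 372.2440115006172 390.2065568145282
125 418.58901883483196 389.6531157018097
150 465.3950232003488 389.094169471612
```

Call:
step_arm --commands '[[[0.9,0,3],0],[[0.9,0,3],0],[[0.9,0,3],0],[[0.8,0,3],0],[[0,0,0],0],[[0,0,0],0]]'

```text
time_s: 8.65
tcp_pos: [0.5643, 0.0154, 0.0906]
eef_rot: [-180.0, 0.0, -162.8]
contact_force: [0.3, 1.1, -1.2]
gripper_width: 0.0119
```

```bash
cat > st.py <<'E'
from plant import r
import numpy as np
s=r.get_state();np.set_printoptions(precision=4,suppress=True)
print(s['time_s'],s['tcp_pos'],s['contact_force'].round(2),s['moment'].round(3))
E
python3 st.py
```

```text
8.65 [0.5643 0.0154 0.0906] [ 0.33  1.1  -1.17] [ 0.131 -0.158  0.073]
```

Call:
step_arm --commands '[[[0.3,0,1],0],[[0.3,0,1],0],[[0.25,0,1],0],[[0,0,0],0]]'

```text
time_s: 9.15
tcp_pos: [0.5634, 0.0151, 0.0875]
eef_rot: [-180.0, 0.0, -162.8]
contact_force: [0.4, 0.7, 0.5]
gripper_width: 0.0119
```

Call:
step_arm --commands '[[[0.25,0,1],0],[[0.25,0,1],0],[[0,0,0],0]]'

```text
time_s: 9.52
tcp_pos: [0.5628, 0.0149, 0.0855]
eef_rot: [180.0, -0.0, -162.8]
contact_force: [0.2, 1.1, -0.7]
gripper_width: 0.0121
```

Call:
step_arm --commands '[[[0.25,0,1],0],[[0.25,0,1],0],[[0,0,0],0]]'

```text
time_s: 9.9
tcp_pos: [0.5623, 0.0148, 0.0835]
eef_rot: [180.0, -0.0, -162.8]
contact_force: [0.9, -0.2, -0.6]
gripper_width: 0.0119
```

```bash
python3 st.py; python3 - <<'E'
from h import *
d=cap('side');crop(d,'s4.png',240,340,200,265,7)
E
```

```text
9.9 [0.5623 0.0148 0.0835] [ 0.9  -0.16 -0.57] [ 0.127 -0.315  0.088]
```

View pics/s4.png

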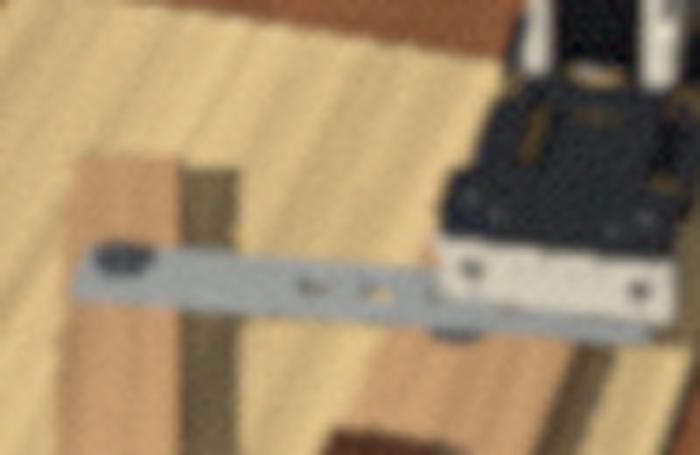

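```bash
cat > slope.py <<'E'
from h import *
import sys
np.set_printoptions(precision=4,suppress=True)
P2=np.array([.7361,.0687]);P=np.array([.6167,.0317])
ds=[cap('side') for _ in range(4)]
zm=np.median([d['z_map'] for d in ds],0);b=dict(ds[0]);f,cx,cy=K(b);E=np.array(b['extrinsics'])
vv,uu=np.mgrid[190:280,225:345]
im=np.mean([d['img'].astype(float) for d in ds],0)[190:280,225:345];z=zm[190:280,225:345]
pts=np.stack([(uu-cx)/f*z,(vv-cy)/f*z,z],-1)@E[:3,:3].T+E[:3,3]
u=(P-P2)/np.linalg.norm(P-P2);n=np.array([-u[1],u[0]])
s=(pts[...,:2]-P2)@u;w=(pts[...,:2]-P2)@n
grey=(im.max(-1)-im.min(-1)<22)&(im.mean(-1)>120)
m=grey&(z>0)&(abs(w)<.014)&(pts[...,2]<.1)&(pts[...,2]>.05)
for lo in np.arange(-.015,.2,.015):
    k=m&(s>=lo)&(s<lo+.015)
    if k.sum()>2: print(f'{lo*1000+7:.0f}mm n={k.sum()} z={np.median(pts[...,2][k])*1000:.1f} w={np.median(w[k])*1000:.1f}')
E
python3 slope.py; python3 st.py
```

```text
-8mm n=15 z=58.9 w=-11.4
7mm n=21 z=59.6 w=-6.5
22mm n=34 z=60.4 w=0.1
37mm n=33 z=61.5 w=-1.5
52mm n=35 z=62.3 w=-3.7
67mm n=32 z=63.1 w=-0.4
82mm n=32 z=64.4 w=-2.3
97mm n=26 z=64.9 w=1.6
112mm n=32 z=66.6 w=-1.9
127mm n=12 z=68.3 w=-10.1
142mm n=14 z=68.0 w=-10.2
157mm n=10 z=69.2 w=-10.3
172mm n=8 z=69.9 w=-11.4
187mm n=7 z=70.6 w=-11.0
202mm n=4 z=71.9 w=-12.4
10.15 [0.5623 0.0148 0.0835] [1.03 0.74 0.11] [ 0.098 -0.232  0.013]
```

The bar lies flat at the pivot (top at 60 mm). At hole 3 its underside is about 61.5 mm, which is below the peg tip at 66 mm, so the hole has gone over the peg. I'll keep lowering gently.

Call:
step_arm --commands '[[[0.2,0,1],0],[[0.2,0,1],0],[[0.2,0,1],0],[[0.2,0,1],0],[[0,0,0],0]]'

```text
time_s: 10.78
tcp_pos: [0.5615, 0.0146, 0.0794]
eef_rot: [180.0, -0.0, -162.8]
contact_force: [0.4, -0.1, -0.7]
gripper_width: 0.0121
```

Call:
step_arm --commands '[[[0.2,0,1],0],[[0.2,0,1],0],[[0.2,0,1],0],[[0.2,0,1],0],[[0,0,0],0]]'

```text
time_s: 11.4
tcp_pos: [0.5608, 0.0143, 0.0755]
eef_rot: [-180.0, -0.0, -162.8]
contact_force: [-0.7, -0.3, -0.7]
gripper_width: 0.0118
```

```bash
python3 slope.py; python3 st.py
```

```text
-8mm n=12 z=58.0 w=-10.2
7mm n=26 z=58.5 w=-5.0
22mm n=35 z=58.7 w=-2.2
37mm n=32 z=59.1 w=-1.2
52mm n=35 z=59.7 w=-4.1
67mm n=32 z=59.8 w=1.1
82mm n=34 z=60.4 w=-2.8
97mm n=28 z=60.7 w=0.5
112mm n=34 z=61.3 w=-1.1
127mm n=13 z=61.9 w=-10.0
142mm n=6 z=62.3 w=-10.4
157mm n=8 z=62.1 w=-11.4
172mm n=6 z=61.7 w=-12.3
187mm n=6 z=63.2 w=-12.3
202mm n=3 z=63.4 w=-12.3
11.6 [0.5608 0.0143 0.0755] [0.25 0.76 0.1 ] [ 0.071 -0.052  0.015]
```

Everything is still free with no force showing. I'll finish lowering to the height where I grasped it.

Call:
step_arm --commands '[[[0.2,0,1],0],[[0.2,0,1],0],[[0.2,0,1],0],[[0.2,0,1],0],[[0,0,0],0]]'

```text
time_s: 12.22
tcp_pos: [0.5602, 0.0142, 0.0715]
eef_rot: [180.0, 0.0, -162.8]
contact_force: [0.1, 0.4, 0.6]
gripper_width: 0.0121
```

Call:
step_arm --commands '[[[0.2,0,1],0],[[0,0,0.6],0],[[0,0,0],0],[[0,0,0],0]]'

```text
time_s: 12.72
tcp_pos: [0.5599, 0.0141, 0.07]
eef_rot: [-180.0, 0.0, -162.8]
contact_force: [0.3, -0.6, 0.4]
gripper_width: 0.0119
```

```bash
python3 slope.py; python3 st.py
```

```text
-8mm n=13 z=57.9 w=-11.3
7mm n=24 z=58.0 w=-4.4
22mm n=34 z=58.0 w=-2.0
37mm n=37 z=57.8 w=-2.0
52mm n=33 z=57.8 w=-2.4
67mm n=35 z=57.2 w=0.3
82mm n=34 z=57.6 w=-1.7
97mm n=28 z=57.4 w=1.9
112mm n=34 z=57.3 w=-1.1
127mm n=16 z=58.1 w=-8.1
142mm n=7 z=57.1 w=-12.3
157mm n=7 z=56.7 w=-12.5
172mm n=9 z=56.7 w=-12.8
187mm n=6 z=57.8 w=-12.4
12.925 [0.5599 0.0141 0.07  ] [-0.18 -0.3   0.69] [ 0.173 -0.218 -0.017]
```

The bar is flat at the grasp height, with no noticeable force. I'll release, rise and look.

Call:
step_arm --commands '[[[0,0,0],0],[[0,0,0],0],[[0,0,0],0],[[0,0,0],0],[[0,0,0],0]]' --gripper 0.68

```text
time_s: 13.55
tcp_pos: [0.5599, 0.0141, 0.07]
eef_rot: [180.0, -0.0, -162.8]
contact_force: [-0.4, 0.3, -0.3]
gripper_width: 0.0281
```

Call:
step_arm --commands '[[[0,0,-5],0],[[0,0,-10],0],[[0,0,-20],0],[[0,0,-30],0],[[0,0,-40],0],[[0,0,-40],0],[[0,0,-20],0],[[0,0,0],0]]'

```text
time_s: 14.55
tcp_pos: [0.5608, 0.0143, 0.2376]
eef_rot: [-180.0, 0.3, -162.8]
contact_force: [-1.1, 0.6, -1.1]
gripper_width: 0.028
```

Call:
step_arm --commands '[[[0,-20,0],0],[[0,-40,0],0],[[0,-50,0],0],[[0,-50,0],0],[[0,-50,0],0],[[0,-40,0],0],[[0,-20,0],0],[[0,0,0],0]]'

```text
time_s: 15.55
tcp_pos: [0.6392, -0.2449, 0.2337]
eef_rot: [179.9, -0.1, -162.9]
contact_force: [-0.1, 0.8, -1.2]
gripper_width: 0.0282
```

```bash
python3 slope.py; python3 st.py;python3 - <<'E'
from h import *
d=cap('side');crop(d,'s5.png',230,360,195,300,6)
d=cap('top');crop(d,'t5.png',190,390,120,270,4)
E
```

```text
-8mm n=13 z=58.1 w=-10.0
7mm n=23 z=57.4 w=-7.0
22mm n=34 z=57.7 w=-3.3
37mm n=39 z=57.8 w=-1.6
52mm n=34 z=57.6 w=-1.3
67mm n=31 z=57.7 w=0.7
82mm n=36 z=57.7 w=-1.7
97mm n=29 z=57.5 w=1.0
112mm n=33 z=57.6 w=-0.8
127mm n=34 z=57.7 w=-5.3
142mm n=33 z=57.7 w=1.9
157mm n=35 z=57.5 w=-3.2
172mm n=10 z=57.5 w=-10.1
187mm n=11 z=57.3 w=-9.3
202mm n=6 z=57.2 w=-9.3
15.75 [ 0.6395 -0.2428  0.2351] [-0.11 -0.73 -1.17] [0.008 0.056 0.039]
```

View pics/s5.png

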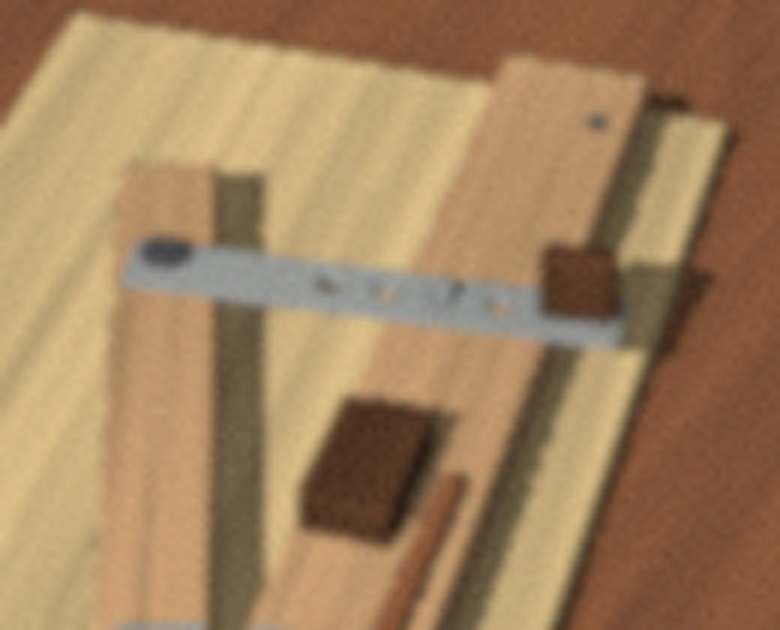

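View pics/t5.png

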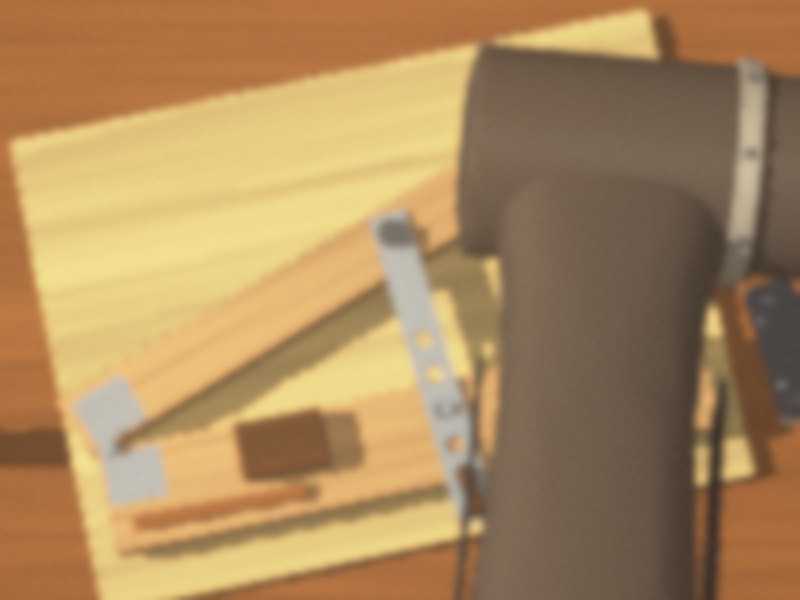

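Both views show the peg's grey tip filling the third hole: top crop (446,408), side crop (452,293). The other three holes show wood or board through them, and the bar is level along its whole length. The offcut and pencil haven't moved, so I'm handing in.

```bash
python3 -c "
from plant import close_job
print(close_job())"
```

```text
the job is handed in; nothing more can be done
None
```

The jig is set to its third opening: the third hole is over the peg, the stay lies flat on both rails, and the grip has been released. It took about 16 s of the 64 s allowed.

I pinched the stay by its wooden grip and lifted it about 33 mm. I then swung it in while pushing the hinged rail open, and lowered it in small steps. The hole went over the peg on the first try, with force readings staying within about 1–2 N, which is close to the sensor noise.

**Last checks:**
- **Peg in hole 3:** both camera views show the peg's tip filling the third hole, with wood or board visible through the other three.
- **Lying flat:** the bar's top read 57–58 mm along its whole length after release. That is about 2 mm below the nominal 60 mm, which is within the cameras' calibration.
- **Other things on the bench:** the offcut and pencil look unmoved in the final pictures. The tape, glue, mallet and driver were outside those crops, so I didn't re-check them; the arm stayed well above or clear of them.

The two cameras disagreed by about 2 mm on positions across the jig, so the peg's exact direction on its disc was only roughly estimated by eye.

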